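# Open the spring-lidded specimen case and photograph the mushrooms

### The job

Press the button catch on the front of the specimen case and steady its spring lid as it is released, letting it rise calmly to standing fully open instead of flying up. Then take the growth-log photo with the two-stage shutter release: press its button to the halfway stop, pause there for about a second to focus, then press it fully down and let go. Leave the case open and do not disturb the other things on the bench.

Things in the scene. Friction and masses are not known exactly. Their poses are not given: they have to be found in the camera images.
- case: Grey plastic specimen case fixed to the bench, 150 mm deep (its x) by 180 mm wide (its y), walls 55 mm high, with a flat white lid; origin at the centre of its underside; its -x side is the front (turned roughly towards the robot), where a 32 mm deep, 56 mm wide, 46 mm high grey catch housing sticks out with the button on top. A bench camera (stand 100 mm across, 215 mm tall) stands about 230 mm to its -y side, aimed at it.
- catch_top (a point): Centre of the top of the round black catch button, 25 mm across; moves with the button. It lies 17 mm in front of the lid's front edge, in the middle of the case's width, and unpressed stands 75 mm above the bench, 12 mm higher than the closed lid's top face. So when fully pressed it is still 6 mm higher than the lid, and a gripper spread over both can press the button with one finger while the other hovers over the lid and stops it as it springs up.
- catch (a joint): Travel of the catch button in m: 0 up, 0.006 fully down; about 1 N to start, 4 N at the bottom. The lid is let go at about 0.004. The button springs back up; the lid stays free.
- lid (a joint): Angle of the lid in rad: 0 closed, about 1.65 to 1.75 where its spring brings it to rest, just past upright; it stays there. Left free when the catch lets go, it flies up at some 9 to 12 rad/s, which is too fast; it pushes up at its front edge with about 1.4 N, and a finger over its outer face can hold it and let it up slowly. Once it is past about 1.35 rad the rest of the spring's push is mild.
- lid_hinge (a point): Middle of the lid's hinge line, at the far (+x) rim of the case, 55 mm above the bench; the hinge line runs along the case's y; the lid's outer face is 8 mm out from this line. The lid reaches 150 mm from here.
- lid_edge (a point): Middle of the lid's front edge, on its outer (upper) face; moves with the lid. Lid: white plastic, 150 x 180 mm, 8 mm thick, about 200 g.
- release: Shutter release fixed to the bench: grey box 85 x 70 x 34 mm with an aluminium collar and a round black push button on top; origin at the centre of its underside. (The other grey box of about this size, with a white dial and bar knob on top, is a timer: not to be used.)
- shutter_top (a point): Centre of the top of the shutter button, 30 mm across, 54 mm above the bench when up; moves with the button.
- stage1 (a joint): First stage of the shutter button in m: 0 up, 0.005 at the halfway stop; about 0.7 N to start, 2.5 N at the stop.
- stage2 (a joint): Second stage of the shutter button in m, on top of the first: 0 until the halfway stop is overcome, which takes about 6 N; 0.005 fully down, about 9 N. Fully down the button's top has sunk 10 mm altogether.
- jar_mid (a point): Glass jar with a white cap, 68 mm across, 95 mm tall, standing loose: leave alone. Point at half its height.
- mister_mid (a point): Clear plastic bottle, 64 mm across, 170 mm tall, standing loose: leave alone. Point at half its height.
- dishes_mid (a point): Stack of three shallow culture dishes, 90 mm across, 40 mm tall, loose: leave alone. Point at half its height.
- picked_mid (a point): Picked grey-brown mushroom cluster, about 90 mm across, 50 mm tall, loose: leave alone. Point 20 mm above its foot.
- brush_grip (a point): Small hand brush, 160 mm long, lying loose: leave alone. Point on its handle.

How it is judged (in metres and radians):
On the way, in this order (a step that is already met when the one before it is completed fails the run):
1. the lid has been let up to standing open (past 1.4 rad) and is nearly still (value of joint lid above 1.4 rad and velocity of joint lid below 0.3 rad/s), for 0.2 s.
2. the shutter button rests at its halfway stop for at least 0.5 s (first stage down 3.5 mm or more, second stage under 1.5 mm) (value of joint stage1 above 0.0035 m and value of joint stage2 below 0.0015 m), for 0.5 s.
3. the shutter button is pressed fully down (second stage 3.5 mm or more) (value of joint stage2 above 0.0035 m), for 0.05 s.
At the end, for the whole second after the job is handed in: The lid stands open (joint past 1.4 rad), and the shutter button and the catch button are up again (within 1 mm) (value of joint lid above 1.4 rad and value of joint each of stage1, stage2, catch below 0.001 m); the robot touches nothing.
It fails at once if the lid flies open (faster than 6 rad/s) (velocity of joint lid above 6 rad/s).
It fails at once if the shutter is pressed past its halfway stop (second stage over 2.5 mm) while the lid is not open (under 1.4 rad) (value of joint stage2 above 0.0025 m and value of joint lid below 1.4 rad).
It fails at once if a loose bystander is moved by more than 30 mm (distance of any of jar_mid, mister_mid, dishes_mid, picked_mid, brush_grip from where it was at the start of the episode above 0.03 m).
It also fails if it takes over 61 s, if anything falls off the work surface, if the arm or the gripper's body presses on something with over 40 N, if the wrist force passes 120 N, or if a joint passes its speed limit or range.

### The arm

A 6-joint arm with a two-finger parallel gripper is mounted at the origin on the work surface. World frame = base frame: x ahead of the robot, y to its left, z up, the work surface at z = 0. Lengths are in mm, angles in degrees, forces in N, time in s.
With the tool pointing down it reaches from about 275 to 775 mm from the base axis. Payload 14.6 kg.
Tool frame: the origin (TCP) lies between the finger pads; the fingertips stand 8 mm ahead of it and the grasp point (between the pads) lies 11 mm behind it; y points along the fingers, z is the direction in which the jaws open and shut, and the axes are right-handed (so a half turn about y gives the same grasp; the last joint's range is limited). The gripper opens to 85 mm and grips with 20 to 120 N. Pads are 22 mm wide; open, the fingers measure 114 mm over their backs; the gripper's body (76 mm by 85 mm) begins 54 mm behind the grasp point. The pads swing forward as they close: fully open they stand 13 mm farther back than shut.
Start: joints at [67.764, 15.075, -2.767, 72.158, 0, 81.102], TCP at [121.123, 510.84, 239.278] pointing down, gripper open.
Joint ranges: [-151.79, 151.79], [-50.71, 97.33], [-67.44, 78.34], [-121.81, 120.89], [-77.56, 73.72], [-180, 180]. Speed limits (degrees/s): [108.29, 108.29, 147.25, 159.86, 180, 180].

### API

Orientations are given as a 3x3 rotation matrix whose columns are the frame's x, y, z axes.
In Python, from cell import env gives the robot as it stands. The module is installed in compiled form; this text tells all that it offers.
- The arm moves only by the shell command python3 -m inch 'ROWS' [FORCE]. ROWS is JSON, one flat list of numbers, 5 for each row, row after row: the opening, from 0 (shut) to 1 (fully open), then the shift along the world's x, y, z in mm, then the turn about the world's z in degrees. A call has 1 to 10 rows; each row shifts and turns the commanded pose from where the row before left it; what a row does not reach is not made up. A row lasts 1/12 s, in which the tool goes at most 41.7 mm and 7.16 degrees, less where a joint would pass 70% of its speed; a pose out of reach is approached as far as the arm can. A call is refused whole if a number of a shift passes 41.7 or a number of a turn 7.16, either way. A call with a gripper value outside its range is refused whole. The fingers move at their own pace and stop on an object; FORCE is the grip in N (left out, the last holds). Time passes only in rows, so rows that do not move let the fingers close. It gives the time, the measured TCP pose, the force and the opening at its end, in the units of the state.
- env.state(): the state, without advancing time (a new reading comes with each control period).
- env.grab_frame(name): name is "side" or "top"; returns a dict with "img" (400x640x3 uint8, blue, green, red), "fov_y" (degrees; the focal length in pixels is half the picture's height over the tangent of half this angle, whatever the lens; pixels are square), "cx", "cy" (the principal point, pixels), "rvec" (rotation vector, rad) and "tvec" (3), from world to camera coordinates, as OpenCV has them. Camera axes: x right, y down, z forward; pixel columns grow to the right and rows downward; lengths in mm; the calibration is good to about 2 mm. A picture is of the moment at which its call begins. There is no depth.
- env.hand_in(): hands the job in, once; it reports no verdict.
The state is a dict: "time_s": time; "joint_positions": joint angles; "joint_velocities": joint speeds; "joint_efforts": joint torques, N m; "ee_pos": TCP position; "tcp_rot": TCP orientation; "ft_force": force on the tool from outside, world axes, zero at the start; "torque": the same for the moment, N m; "gripper_width": finger opening in mm.
Only numpy, scipy, OpenCV 4.12 (cv2) and the standard library are available. Lean on these libraries where they do the work, as an engineer would, in place of code of your own. Each camera call takes 0.05 s, during which the arm holds its last target.

## Working session

There is one attempt and no reset: what is moved stays moved. The work goes in short steps, Python scripts to look and compute and a shell command to move; the robot and the scene stay as the last step left them, time stands still between calls to the robot, and variables do not carry over. Pictures are saved under pics/ and viewed, and the job is handed in when it is done.

```bash
mkdir -p pics
cat > h.py <<'E'
import numpy as np, cv2
from cell import env
def grab(n,f):
    d=env.grab_frame(n); cv2.imwrite('pics/'+f,d['img']); np.save('pics/'+f+'.npy',d,allow_pickle=True); return d
def load(f): return np.load('pics/'+f+'.npy',allow_pickle=True).item()
def K(d):
    f=200/np.tan(np.radians(d['fov_y'])/2); return np.array([[f,0,d['cx']],[0,f,d['cy']],[0,0,1]])
def ray(d,u,v):
    R=cv2.Rodrigues(np.array(d['rvec'],float))[0]; t=np.array(d['tvec'],float).ravel()
    r=R.T@np.linalg.inv(K(d))@np.array([u,v,1.]); return -R.T@t, r/np.linalg.norm(r)
def onz(d,u,v,z):
    c,r=ray(d,u,v); return c+r*(z-c[2])/r[2]
def proj(d,p):
    return cv2.projectPoints(np.array(p,float).reshape(-1,3),np.array(d['rvec'],float),np.array(d['tvec'],float),K(d),None)[0].reshape(-1,2)
E
python3 - <<'E'
from h import *
for n in('side','top'):
    d=grab(n,n+'0.png'); print(n,d['fov_y'],d['cx'],d['cy'],d['rvec'],d['tvec'],ray(d,320,200))
s=env.state();print(s)
E
```

```text
side 50.41137719226769 322.4730106924839 200.3699041412848 [ 2.32660603 -0.81919658  0.31744005] [-362.28144444  316.55215232 1136.57111271] (array([ -39.79978584, -600.55036565, 1077.49813909]), array([ 0.41058756,  0.49839709, -0.76355628]))
top 48.46543659163673 315.463889890781 201.17887699461883 [ 2.15327198 -2.1647355   0.11277918] [  56.8053785   508.00614276 1479.31577258] (array([ 337.96040233,   41.32768375, 1527.66064168]), array([ 0.11551292, -0.00175072, -0.99330443]))
{'time_s': 0.1, 'joint_positions': array([ 6.77638430e+01,  1.50970912e+01, -2.79836490e+00,  7.21575273e+01,
       -4.16852390e-04,  8.11009739e+01]), 'joint_velocities': array([-0.0333843 , -0.04776837,  0.03067611, -0.03961674, -0.09720471,
       -0.04674808]), 'joint_efforts': array([ 3.95333380e-03, -6.38578176e+01,  3.85063112e+01,  1.00137811e-02,
       -1.82286681e-04, -1.02650074e-05]), 'ee_pos': array([121.03965664, 510.63265118, 238.87543345]), 'tcp_rot': array([[ 9.73029561e-01, -3.43208493e-04,  2.30680204e-01],
       [-2.30680419e-01, -8.58717596e-04,  9.73029191e-01],
       [-1.35862733e-04, -9.99999572e-01, -9.14729084e-04]]), 'ft_force': array([0.26170169, 0.07892571, 0.05555878]), 'torque': array([ 0.01967812, -0.07118443,  0.02411867]), 'gripper_width': 85.25787061549363}
```

View pics/side0.png

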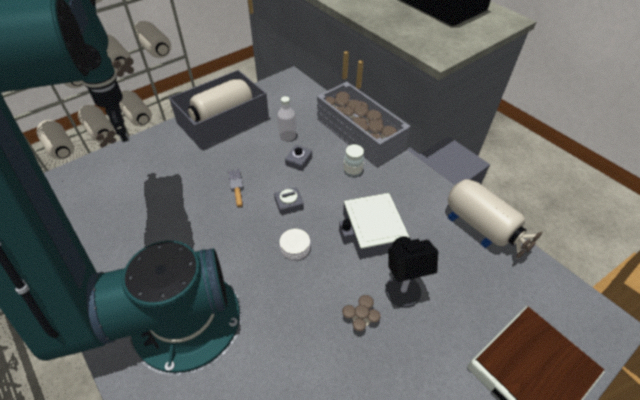

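View pics/top0.png

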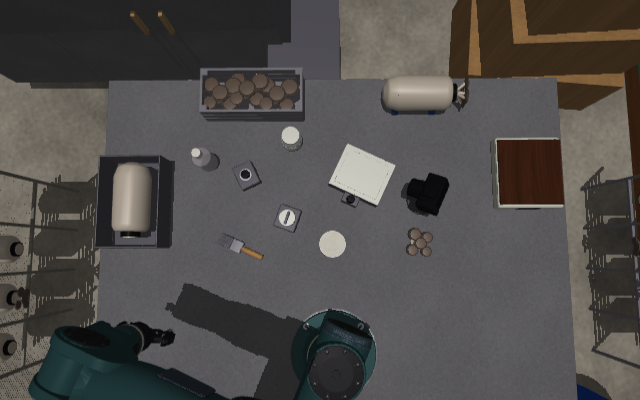

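Both views show everything: in the top view the case lid is around (362,175), the catch (350,199), the shutter release (246,175), the timer (288,217), the dishes (332,244) and the camera stand (427,195). Next I'll measure these more precisely.

Run:
```python
from h import *
d=load('top0.png');e=load('side0.png')
a=cv2.resize(d['img'][130:230,310:460],None,fx=5,fy=5,interpolation=cv2.INTER_CUBIC)
cv2.imwrite('pics/z1.png',a)
b=cv2.resize(d['img'][120:260,185:325],None,fx=4,fy=4,interpolation=cv2.INTER_CUBIC)
cv2.imwrite('pics/z2.png',b)
c=cv2.resize(e['img'][100:300,270:450],None,fx=3,fy=3,interpolation=cv2.INTER_CUBIC)
cv2.imwrite('pics/z3.png',c)
for f,z,roi in((d,63,(325,140,400,210)),(e,63,(340,190,412,252))):
    g=cv2.cvtColor(f['img'],cv2.COLOR_BGR2GRAY); x0,y0,x1,y1=roi
    m=np.zeros_like(g); m[y0:y1,x0:x1]=(g[y0:y1,x0:x1]>165)*255
    cs=cv2.findContours(m,0,2)[0]; c=max(cs,key=cv2.contourArea); 
    r=cv2.minAreaRect(c); bx=cv2.boxPoints(r); print(r); 
    ap=cv2.approxPolyDP(c,4,True).reshape(-1,2)
    for p in ap: print(p,onz(f,*p,z).round(1))
    print([onz(f,*p,z).round(1)[:2] for p in bx])
```

```text
((361.79449462890625, 173.95205688476562), (53.215057373046875, 43.28378677368164), 24.443954467773438)
[347 144] [697.4 -53.2  63. ]
[329 182] [568.5   8.4  63. ]
[377 204] [ 493.9 -149.9   63. ]
[394 165] [ 624.6 -209.3   63. ]
[array([566.3,   9.7]), array([700.1, -51.7]), array([ 623.7, -212.6]), array([ 491.6, -150. ])]
((375.9999694824219, 218.00001525878906), (54.872562408447266, 49.377777099609375), 70.20112609863281)
[388 193] [693.5 -50.   63. ]
[344 201] [561.9  11.9  63. ]
[361 247] [ 487.1 -148.6   63. ]
[408 235] [ 623.6 -203.5   63. ]
[array([561.8,  14.3]), array([726.4, -25.7]), array([ 623.6, -205.6]), array([ 477.6, -163.5])]
```

View pics/z1.png

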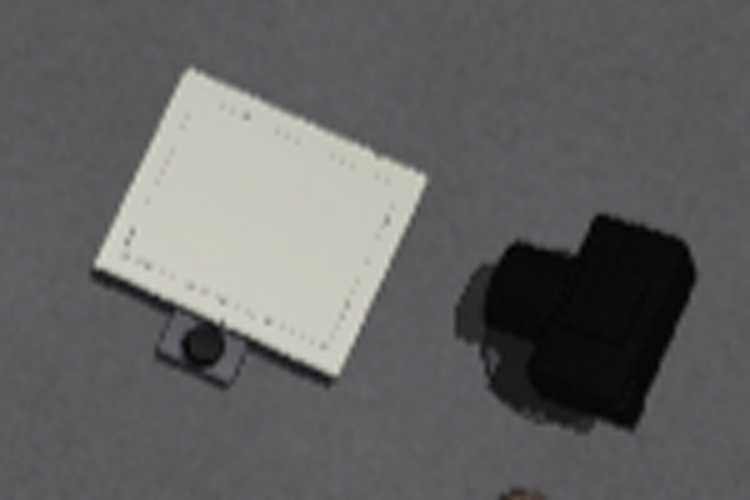

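View pics/z2.png

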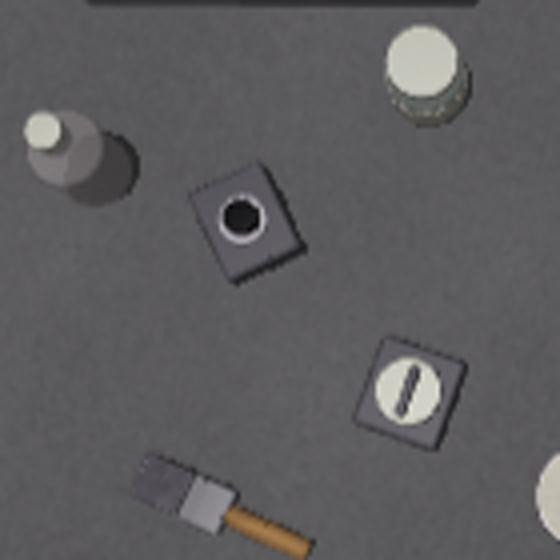

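View pics/z3.png

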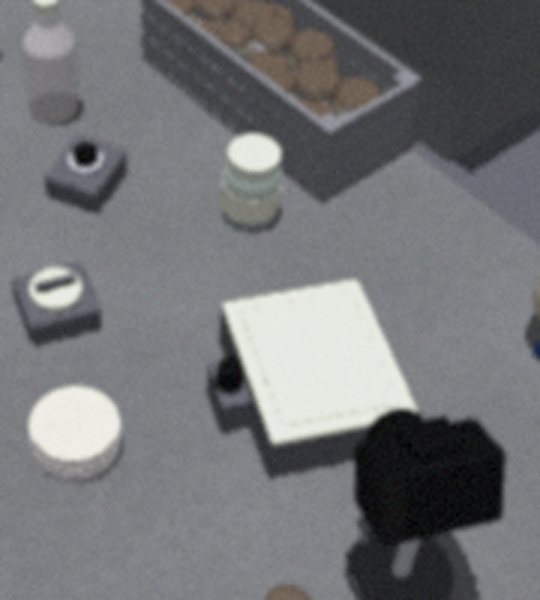

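Run:
```python
from h import *
d=load('top0.png');e=load('side0.png')
def dark(f,roi,th):
    g=cv2.cvtColor(f['img'],cv2.COLOR_BGR2GRAY).astype(float); x0,y0,x1,y1=roi
    m=np.zeros(g.shape,np.uint8); m[y0:y1,x0:x1]=(g[y0:y1,x0:x1]<th)*255
    n,l,st,ce=cv2.connectedComponentsWithStats(m)
    i=1+np.argmax(st[1:,4]); return ce[i],st[i]
for nm,f,roi,z in(('sh top',d,(238,166,254,182),54),('sh side',e,(290,145,306,160),54),('catch top',d,(343,192,358,206),75),('catch side',e,(341,217,353,233),75)):
    c,st=dark(f,roi,45); print(nm,c,st,onz(f,*c,z).round(1))
fr=np.array([566.3,9.7]);fl=np.array([491.6,-150]);br=np.array([700.1,-51.7]);bl=np.array([623.7,-212.6])
y=(fr-fl+br-bl);y/=np.linalg.norm(y);x=np.array([y[1],-y[0]]);c=(fr+fl+br+bl)/4
print('yaw',np.degrees(np.arctan2(x[1],x[0])),c,c-92*x,'front',c-75*x)
# intersect rays
def tri(u,v):
    c1,r1=ray(d,*u);c2,r2=ray(e,*v)
    A=np.stack([r1,-r2],1);s=np.linalg.lstsq(A,c2-c1,rcond=None)[0]
    p,q=c1+s[0]*r1,c2+s[1]*r2;return (p+q)/2,np.linalg.norm(p-q)
print(tri(dark(d,(238,166,254,182),45)[0],dark(e,(290,145,306,160),45)[0]))
print(tri(dark(d,(343,192,358,206),45)[0],dark(e,(341,217,353,233),45)[0]))
for n,u,z in(('cam top',(432,194),215),('jar',(291,137),95),('mister',(197,152),170),('dish',(332,243.5),40),('timer',(287,217.5),40),('cambase',(416,200),0)):print(n,onz(d,*u,z).round())
```

```text
sh top [244.875      173.69642857] [241 170   9   8  56] [600.  291.1  54. ]
sh side [298.09090909 150.63636364] [295 148   7   6  33] [592.3 291.   54. ]
catch top [349.77941176 199.07352941] [343 194  12  11  68] [509.4 -59.2  75. ]
catch side [345.98780488 224.58536585] [341 218  10  13  82] [499.7 -67.7  75. ]
yaw -25.23468026276772 [ 595.425 -101.15 ] [512.20463645 -61.92792598] front [527.58231232 -69.17548313]
(array([598.0553442 , 293.55349376,  49.29873673]), np.float64(6.401453228028755))
(array([510.14241199, -59.51999331,  58.13145974]), np.float64(2.9861671493673776))
cam top [ 507. -294.  215.]
jar [714. 133.  95.]
mister [649. 422. 170.]
dish [365.  -0.  40.]
timer [452. 150.  40.]
cambase [ 514. -293.    0.]
```

The two views agree to within about 8 mm:

| Item | Position or angle |
|---|---|
| Lid centre | about (593, -100) |
| Case yaw | -25° |
| Catch | about (510, -60) |
| Hinge | about (661, -131) |
| Shutter | about (597, 291) |

The next move goes above the catch with the jaws along the case's x and a gap of about 28 mm.

```bash
python3 -m inch '[0.33,20.2,-28.9,0,-5.1, 0.33,20.2,-28.9,0,-5.1, 0.33,20.2,-28.9,0,-5.1, 0.33,20.2,-28.9,0,-5.1, 0.33,20.2,-28.9,0,-5.1, 0.33,20.2,-28.9,0,-5.1, 0.33,20.2,-28.9,0,-5.1, 0.33,20.2,-28.9,0,-5.1, 0.33,20.2,-28.9,0,-5.1, 0.33,20.2,-28.9,0,-5.1]'
python3 -m inch '[0.33,20.2,-28.9,0,-5.1, 0.33,20.2,-28.9,0,-5.1, 0.33,20.2,-28.9,0,-5.1, 0.33,20.2,-28.9,0,-5.1, 0.33,20.2,-28.9,0,-5.1, 0.33,20.2,-28.9,0,-5.1, 0.33,20.2,-28.9,0,-5.1, 0.33,20.2,-28.9,0,-5.1, 0.33,20.2,-28.9,0,-5.1, 0.33,20.2,-28.9,0,-5.1]'
python3 -m inch '[0.33,0,0,0,0, 0.33,0,0,0,0]'
```

```text
time_s: 0.93
ee_pos: [323.6, 220.2, 239.3]
tcp_rot: [[0.429, 0.0, 0.903], [-0.903, 0.0, 0.429], [-0.0, -1.0, 0.0]]
ft_force: [0.0, 1.4, 0.2]
gripper_width: 28.5
time_s: 1.77
ee_pos: [525.7, -68.9, 239.0]
tcp_rot: [[-0.432, -0.0, 0.902], [-0.902, 0.0, -0.432], [0.0, -1.0, -0.0]]
ft_force: [0.5, 0.0, 0.7]
gripper_width: 28.0
time_s: 1.93
ee_pos: [525.5, -68.5, 238.4]
tcp_rot: [[-0.43, -0.001, 0.903], [-0.903, 0.0, -0.43], [0.0, -1.0, -0.001]]
ft_force: [-1.0, -0.4, 0.0]
gripper_width: 28.0
```

```bash
python3 -m inch '[0.33,0,0,-20,0, 0.33,0,0,-30,0, 0.33,0,0,-30,0, 0.33,0,0,-30,0, 0.33,0,0,-20,0, 0.33,0,0,-10,0, 0.33,0,0,0,0, 0.33,0,0,0,0]'
python3 - <<'E'
from h import *
for n in('side','top'):
    d=grab(n,n+'1.png')
    p=proj(d,[510.5,-60.5,75])[0]; q=proj(d,[525.5,-68.5,90])[0]; print(p,q)
    u,v=int(q[0]),int(q[1]); cv2.imwrite('pics/zz_%s1.png'%n,cv2.resize(d['img'][v-60:v+60,u-60:u+60],None,fx=5,fy=5,interpolation=cv2.INTER_CUBIC))
E
```

```text
time_s: 2.6
ee_pos: [524.6, -66.4, 99.5]
tcp_rot: [[-0.427, -0.001, 0.904], [-0.904, 0.0, -0.427], [0.0, -1.0, -0.001]]
ft_force: [-0.1, 0.3, 0.1]
gripper_width: 28.2
[347.11261954 221.24827004] [353.02618927 217.32549599]
[350.16581653 198.73556257] [352.87373994 193.60818972]
```

View pics/zz_side1.png

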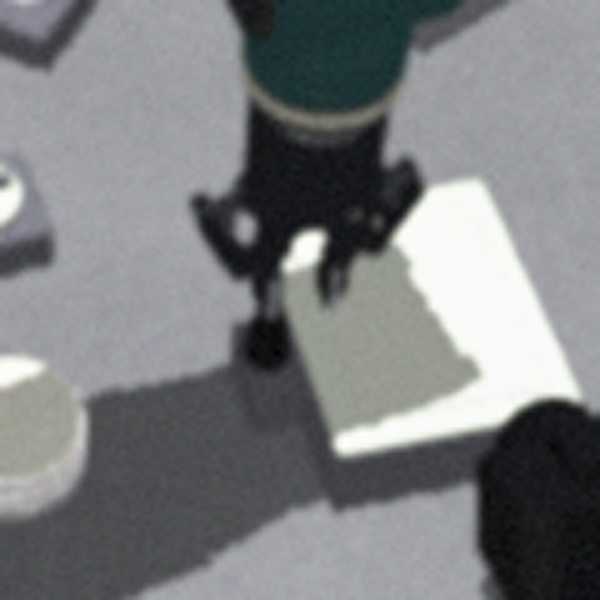

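View pics/zz_top1.png

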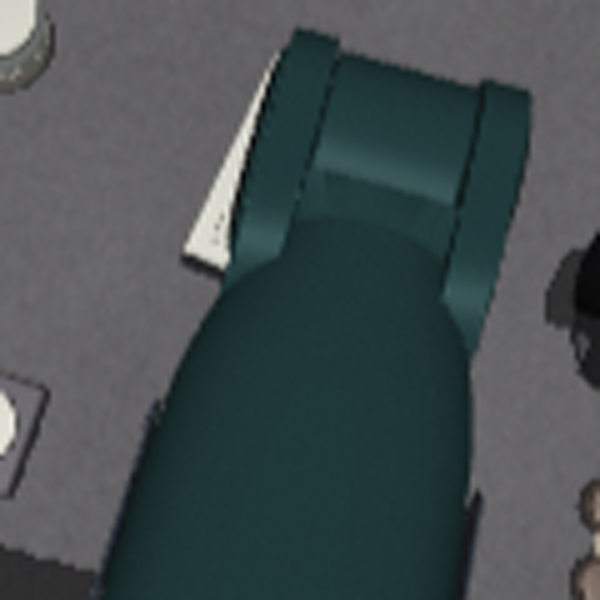

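In the side zoom, the front fingertip (268,310) is directly above the button (268,345). The other finger (332,300) is over the lid, inside its edge. I'll go down slowly and watch the force.

```bash
python3 -m inch '[0.33,0,0,-4,0, 0.33,0,0,-4,0, 0.33,0,0,-4,0, 0.33,0,0,0,0, 0.33,0,0,0,0]'
python3 -m inch '[0.33,0,0,-2,0, 0.33,0,0,0,0, 0.33,0,0,0,0]'
python3 -m inch '[0.33,0,0,-2,0, 0.33,0,0,0,0, 0.33,0,0,0,0]'
```

```text
time_s: 3.12
ee_pos: [525.0, -67.1, 87.1]
tcp_rot: [[-0.428, -0.0, 0.904], [-0.904, 0.0, -0.428], [0.0, -1.0, -0.0]]
ft_force: [-0.3, 0.1, -0.4]
gripper_width: 28.1
time_s: 3.37
ee_pos: [525.1, -67.2, 85.2]
tcp_rot: [[-0.428, -0.0, 0.904], [-0.904, -0.0, -0.428], [0.0, -1.0, -0.0]]
ft_force: [-0.3, 0.0, -0.4]
gripper_width: 28.1
time_s: 3.62
ee_pos: [525.1, -67.2, 83.2]
tcp_rot: [[-0.428, -0.0, 0.904], [-0.904, 0.0, -0.428], [0.0, -1.0, -0.0]]
ft_force: [-0.0, 0.1, -0.4]
gripper_width: 28.0
```

```bash
python3 -m inch '[0.33,0,0,-1.5,0, 0.33,0,0,0,0, 0.33,0,0,0,0]' | grep -E "ee_pos|ft"
python3 -m inch '[0.33,0,0,-1.5,0, 0.33,0,0,0,0, 0.33,0,0,0,0]'| grep -E "ee_pos|ft"
python3 - <<'E'
from h import *
d=grab('side','side2.png')
cv2.imwrite('pics/zs2.png',cv2.resize(d['img'][180:260,320:420],None,fx=7,fy=7,interpolation=cv2.INTER_CUBIC))
E
```

```text
ee_pos: [525.2, -67.2, 81.8]
ft_force: [0.9, -0.2, 0.1]
ee_pos: [525.2, -67.2, 80.3]
ft_force: [-0.1, -0.7, 1.4]
```

View pics/zs2.png

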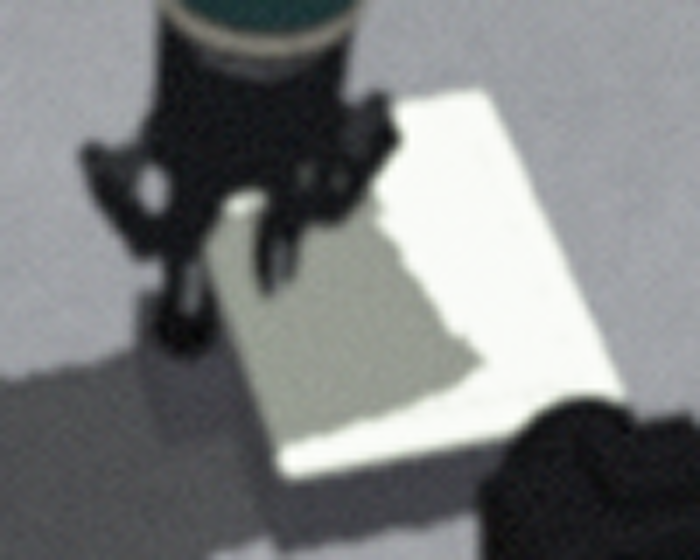

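The finger is on the button: contact came at TCP z of about 81, with 1.4 N. I'll now press through the release point and hold the lid.

```bash
python3 -m inch '[0.33,0,0,-2.2,0, 0.33,0,0,-2.6,0, 0.33,0,0,0,0]'
python3 - <<'E'
from h import *
d=grab('side','side3.png')
cv2.imwrite('pics/zs3.png',cv2.resize(d['img'][180:260,320:420],None,fx=7,fy=7,interpolation=cv2.INTER_CUBIC)); s=env.state(); print(s['ft_force'],s['torque'],s['ee_pos'])
E
```

```text
time_s: 4.42
ee_pos: [525.3, -67.2, 76.2]
tcp_rot: [[-0.428, 0.001, 0.904], [-0.904, -0.0, -0.428], [-0.0, -1.0, 0.001]]
ft_force: [-6.1, 1.5, 21.5]
gripper_width: 28.5
[-5.23565779  1.48300757 18.57949816] [0.37272954 1.20182922 0.03193203] [525.27616168 -67.18034345  76.31445223]
```

View pics/zs3.png

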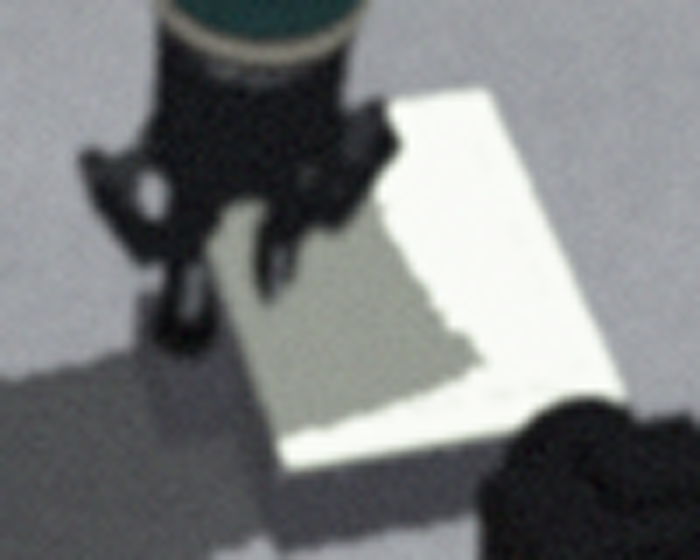

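The catch is at its bottom stop (20 N) and the lid has lifted about 1 px, held under the finger. I'll work out the arc up.

Run:
```python
import numpy as np
r=136.5
th=np.concatenate([[0.05,.07,.10,.14],np.arange(.19,1.56,.05)])
s=-r*np.cos(th)+8*np.sin(th);z=55+r*np.sin(th)+8*np.cos(th)
x=525.3+(s-s[0])*.9045;y=-67.2-(s-s[0])*.4263;Z=75.9+z-z[0]
for i in range(1,len(th)):print(round(th[i],2),*(np.round(np.diff(np.round(a,1)),1)[i-1] for a in(x,y,Z)), x[i].round(1),y[i].round(1),Z[i].round(1))
```

```text
0.07 0.3 -0.1 2.7 525.6 -67.3 78.6
0.1 0.5 -0.3 4.1 526.1 -67.6 82.7
0.14 0.9 -0.4 5.4 527.0 -68.0 88.1
0.19 1.4 -0.6 6.6 528.4 -68.6 94.7
0.24 1.6 -0.8 6.6 530.0 -69.4 101.3
0.29 2.0 -1.0 6.5 532.0 -70.4 107.8
0.34 2.3 -1.0 6.4 534.3 -71.4 114.2
0.39 2.5 -1.2 6.2 536.8 -72.6 120.4
0.44 2.8 -1.4 6.1 539.6 -74.0 126.5
0.49 3.1 -1.4 5.9 542.7 -75.4 132.4
0.54 3.4 -1.6 5.7 546.1 -77.0 138.1
0.59 3.6 -1.7 5.6 549.7 -78.7 143.7
0.64 3.8 -1.8 5.3 553.5 -80.5 149.0
0.69 4.1 -1.9 5.1 557.6 -82.4 154.1
0.74 4.4 -2.1 4.9 562.0 -84.5 159.0
0.79 4.5 -2.1 4.7 566.5 -86.6 163.7
0.84 4.7 -2.2 4.4 571.2 -88.8 168.1
0.89 5.0 -2.4 4.1 576.2 -91.2 172.2
0.94 5.1 -2.4 3.8 581.3 -93.6 176.0
0.99 5.3 -2.5 3.6 586.6 -96.1 179.6
1.04 5.4 -2.5 3.3 592.0 -98.6 182.9
1.09 5.6 -2.7 2.9 597.6 -101.3 185.8
1.14 5.7 -2.6 2.7 603.3 -103.9 188.5
1.19 5.8 -2.8 2.3 609.1 -106.7 190.8
1.24 5.9 -2.8 2.0 615.0 -109.5 192.8
1.29 6.0 -2.8 1.7 621.0 -112.3 194.5
1.34 6.0 -2.9 1.3 627.0 -115.2 195.8
1.39 6.2 -2.8 1.0 633.2 -118.0 196.8
1.44 6.1 -2.9 0.7 639.3 -120.9 197.5
1.49 6.2 -2.9 0.3 645.5 -123.8 197.8
1.54 6.2 -3.0 0.0 651.7 -126.8 197.8
```

```bash
python3 -m inch '[0.33,0.3,-0.1,2.7,0, 0.33,0.5,-0.3,4.1,0, 0.33,0.9,-0.4,5.4,0, 0.33,1.4,-0.6,6.6,0, 0.33,1.6,-0.8,6.6,0, 0.33,2,-1,6.5,0]'
python3 - <<'E'
from h import *
d=grab('side','side4.png')
cv2.imwrite('pics/zs4.png',cv2.resize(d['img'][160:260,320:420],None,fx=6,fy=6,interpolation=cv2.INTER_CUBIC)); s=env.state(); print(s['ft_force'],s['torque'],s['ee_pos'])
E
```

```text
time_s: 4.97
ee_pos: [532.0, -70.5, 108.1]
tcp_rot: [[-0.428, 0.0, 0.904], [-0.904, -0.0, -0.428], [0.0, -1.0, 0.0]]
ft_force: [-0.4, 0.1, 0.5]
gripper_width: 28.4
[-0.23981014 -1.50549612  3.39762944] [0.0051458  0.0570087  0.01238525] [532.96018685 -70.79649579 109.25146326]
```

View pics/zs4.png

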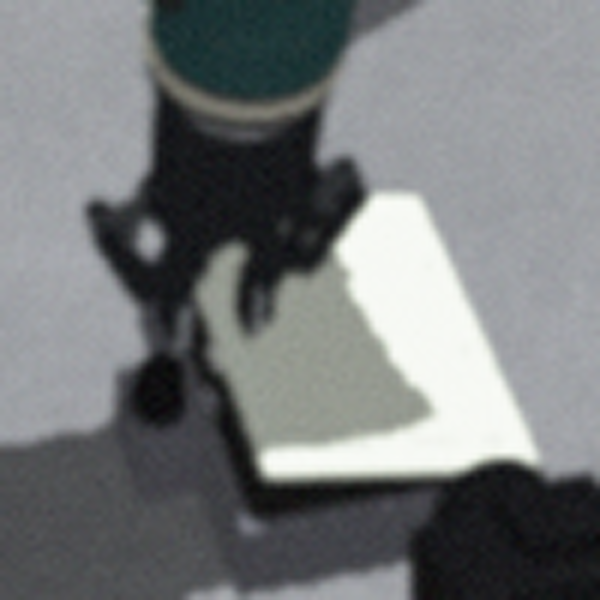

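The lid is up about 0.3 rad and follows the finger, and the catch button has sprung back. I'll continue along the arc.

```bash
python3 -m inch '[0.33,2.3,-1,6.4,0, 0.33,2.5,-1.2,6.2,0, 0.33,2.8,-1.4,6.1,0, 0.33,3.1,-1.4,5.9,0, 0.33,3.4,-1.6,5.7,0, 0.33,3.6,-1.7,5.6,0, 0.33,3.8,-1.8,5.3,0, 0.33,4.1,-1.9,5.1,0, 0.33,4.4,-2.1,4.9,0, 0.33,4.5,-2.1,4.7,0]'
python3 - <<'E'
from h import *
d=grab('side','side5.png')
cv2.imwrite('pics/zs5.png',cv2.resize(d['img'][130:250,310:430],None,fx=5,fy=5,interpolation=cv2.INTER_CUBIC)); s=env.state(); print(s['ft_force'],s['torque'],s['ee_pos'])
E
```

```text
time_s: 5.85
ee_pos: [566.8, -86.8, 163.8]
tcp_rot: [[-0.428, 0.0, 0.904], [-0.904, -0.0, -0.428], [0.0, -1.0, 0.0]]
ft_force: [0.3, 0.0, 1.1]
gripper_width: 28.1
[ 0.53271625 -0.23091694  2.21288008] [-0.04052522 -0.05276356  0.05142218] [567.81525741 -87.26152319 164.44252753]
```

View pics/zs5.png

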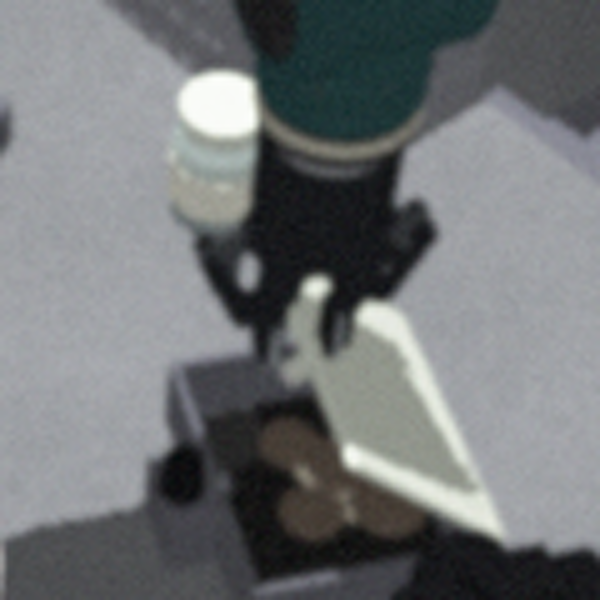

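The lid is at about 0.8 rad, with its edge between the fingers. I'll carry on.

```bash
python3 -m inch '[0.33,4.7,-2.2,4.4,0, 0.33,5,-2.4,4.1,0, 0.33,5.1,-2.4,3.8,0, 0.33,5.3,-2.5,3.6,0, 0.33,5.4,-2.5,3.3,0, 0.33,5.6,-2.7,2.9,0, 0.33,5.7,-2.6,2.7,0, 0.33,5.8,-2.8,2.3,0]'
python3 - <<'E'
from h import *
d=grab('side','side6.png')
cv2.imwrite('pics/zs6.png',cv2.resize(d['img'][120:240,320:440],None,fx=5,fy=5,interpolation=cv2.INTER_CUBIC)); s=env.state(); print(s['ft_force'],s['torque'],s['ee_pos'])
E
```

```text
time_s: 6.57
ee_pos: [609.5, -106.9, 190.6]
tcp_rot: [[-0.428, -0.0, 0.904], [-0.904, 0.0, -0.428], [-0.0, -1.0, -0.0]]
ft_force: [1.0, 0.3, 0.3]
gripper_width: 28.0
[-0.80687001 -0.18508801  0.52841363] [-0.01578612 -0.04859475  0.01259957] [ 610.47898534 -107.44558286  190.77722041]
```

View pics/zs6.png

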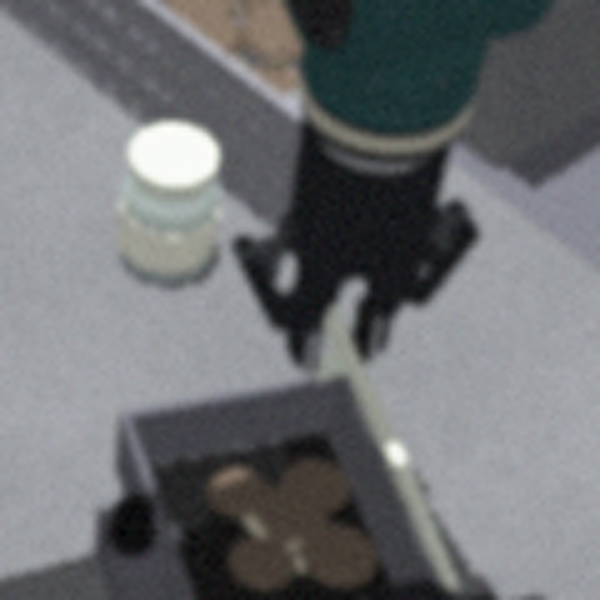

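```bash
python3 -m inch '[0.33,5.9,-2.8,2,0, 0.33,6,-2.8,1.7,0, 0.33,6,-2.9,1.3,0, 0.33,6.2,-2.8,1,0, 0.33,6.1,-2.9,0.7,0, 0.33,5,-2.3,0.3,0, 0.33,5,-2.3,0,0]'
python3 -m inch '[0.33,4,-1.9,0,0, 0.33,4,-1.9,0,0, 0.33,0,0,0,0, 0.33,0,0,0,0, 0.33,0,0,0,0]'
python3 - <<'E'
from h import *
d=grab('side','side7.png')
cv2.imwrite('pics/zs7.png',cv2.resize(d['img'][120:240,330:450],None,fx=5,fy=5,interpolation=cv2.INTER_CUBIC)); s=env.state(); print(s['ft_force'],s['torque'],s['ee_pos'],s['joint_positions'])
E
```

```text
time_s: 7.2
ee_pos: [649.7, -125.7, 197.3]
tcp_rot: [[-0.428, -0.0, 0.904], [-0.904, 0.0, -0.428], [0.0, -1.0, -0.0]]
ft_force: [-0.3, -0.3, 0.6]
gripper_width: 27.9
time_s: 7.62
ee_pos: [657.0, -129.2, 197.4]
tcp_rot: [[-0.428, -0.0, 0.904], [-0.904, 0.0, -0.428], [0.0, -1.0, -0.0]]
ft_force: [-0.0, 0.0, 0.3]
gripper_width: 28.2
[ 0.65723995  0.46609115 -0.16227688] [-0.00962374 -0.00975022 -0.07470867] [ 656.92443981 -129.11757445  197.44363216] [-1.80869708e+01  3.04136220e+01  1.53942561e+01  7.49858169e+01
  2.38180575e-03  9.72447468e+01]
```

View pics/zs7.png

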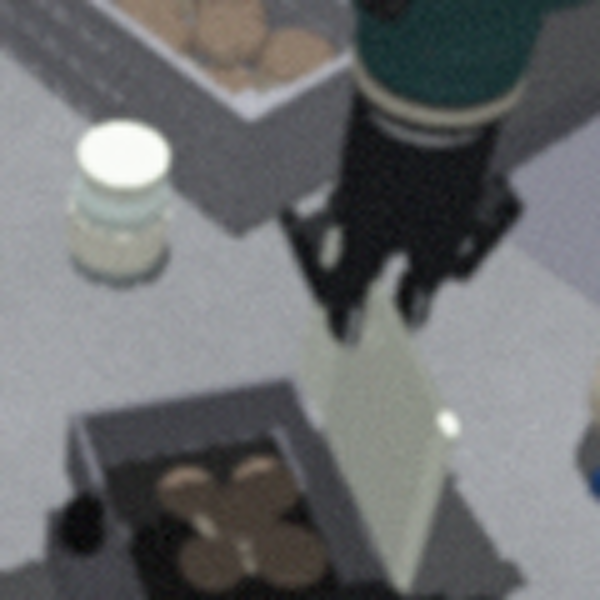

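```bash
python3 -m inch '[0.33,2.7,-1.3,0,0, 0.33,2.7,-1.3,0,0, 0.33,2.7,-1.3,0,0, 0.33,2.7,-1.3,0,0, 0.33,2.7,-1.3,0,0, 0.33,0,0,0,0, 0.33,0,0,0,0, 0.33,0,0,0,0, 0.33,0,0,0,0]'
python3 - <<'E'
from h import *
d=grab('side','side8.png')
cv2.imwrite('pics/zs8.png',cv2.resize(d['img'][120:240,330:450],None,fx=5,fy=5,interpolation=cv2.INTER_CUBIC)); s=env.state(); print(s['ft_force'],s['torque'],s['ee_pos'])
for s0 in (1.5,1.58,1.65,1.72):
    h=np.array([661.3,-131.5,55]);x=np.array([.9045,-.4263,0]);y=np.array([.4263,.9045,0])
    print(s0,proj(d,[h-x*150*np.cos(s0)+np.array([0,0,150*np.sin(s0)])+y*k*90 for k in(-1,1)]).round(1).tolist())
E
```

```text
time_s: 8.42
ee_pos: [670.5, -135.7, 197.4]
tcp_rot: [[-0.428, -0.0, 0.904], [-0.904, 0.0, -0.428], [0.0, -1.0, -0.0]]
ft_force: [0.6, -0.3, 1.2]
gripper_width: 27.9
[-0.28322923 -0.35895573  0.70443268] [ 0.10954351  0.16656105 -0.02953945] [ 670.53953624 -135.6850916   197.42180218]
1.5 [[415.6, 207.1], [392.5, 160.8]]
1.58 [[419.8, 206.3], [396.3, 160.1]]
1.65 [[423.4, 205.7], [399.7, 159.6]]
1.72 [[427.0, 205.3], [402.9, 159.3]]
```

View pics/zs8.png

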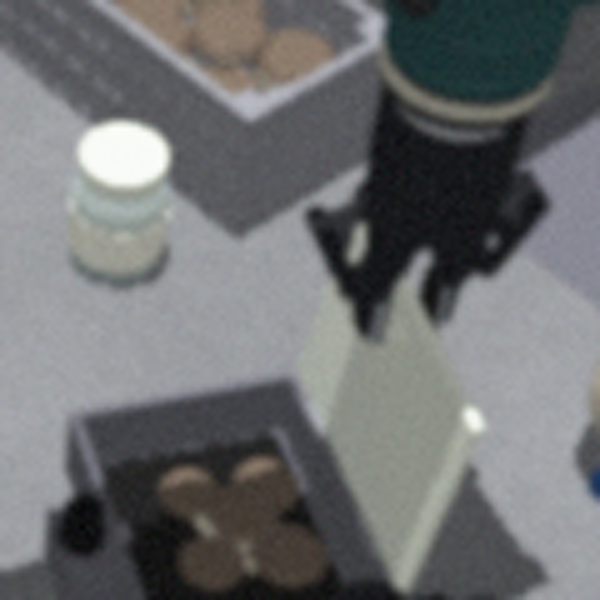

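The lid stands at about 1.65–1.7 rad, with its corner near px (424,203). I'll back off a little more and lift clear.

```bash
python3 -m inch '[0.33,1.8,-0.8,0,0, 0.33,1.8,-0.8,0,0, 0.33,0,0,0,0, 0.33,0,0,5,0, 0.33,0,0,6,0, 0.33,0,0,8,0, 0.33,0,0,8,0, 0.33,0,0,8,0, 0.33,0,0,8,0, 0.33,0,0,5,0]'
python3 - <<'E'
from h import *
d=grab('side','side9.png')
cv2.imwrite('pics/zs9.png',cv2.resize(d['img'][110:230,330:450],None,fx=5,fy=5,interpolation=cv2.INTER_CUBIC)); s=env.state(); print(s['ft_force'],s['torque'],s['ee_pos'])
E
```

```text
time_s: 9.3
ee_pos: [674.5, -137.4, 246.9]
tcp_rot: [[-0.428, 0.001, 0.904], [-0.904, -0.0, -0.428], [-0.0, -1.0, 0.001]]
ft_force: [-0.4, 0.5, -0.0]
gripper_width: 28.3
[-0.2226824  -0.53141201  1.41034111] [0.00599093 0.06270004 0.02350414] [ 674.65044491 -137.47139233  247.44254897]
```

View pics/zs9.png

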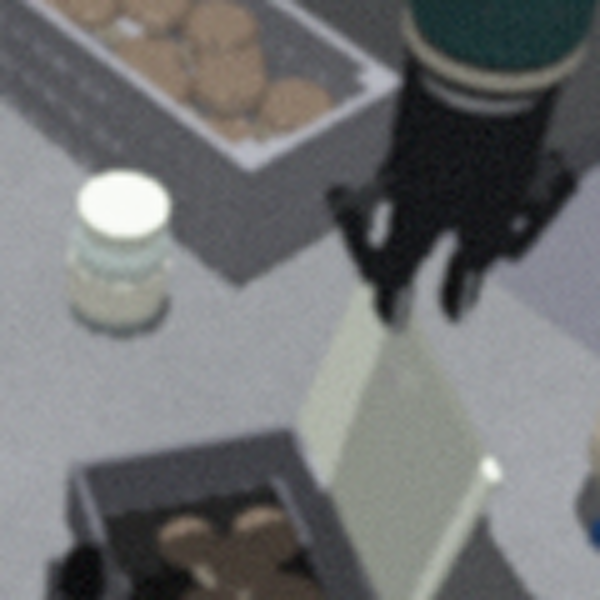

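The lid is standing free, slightly past upright. I'll close the gripper and go above the shutter button.

```bash
python3 -m inch '[0.33,0,0,8,0, 0.33,0,0,4,0, 0.33,-4.5,15,0,0, 0,-4.5,25,0,0, 0,-4.5,27,0,0, 0,-4.5,27,0,0, 0,-4.5,27,0,0, 0,-4.5,27,0,0, 0,-4.5,27,0,0, 0,-4.5,27,0,0]'
python3 -m inch '[0,-4.5,27,0,0, 0,-4.5,27,0,0, 0,-4.5,27,0,0, 0,-4.5,27,0,0, 0,-4.5,27,0,0, 0,-4.5,27,0,0, 0,-4.5,27,0,0, 0,-4.5,25,0,0, 0,-4.5,12,0,0]'
python3 -m inch '[0,0,-0.6,-25,0, 0,0,0,-35,0, 0,0,0,-35,0, 0,0,0,-35,0, 0,0,0,-30,0, 0,0,0,-12,0, 0,0,0,0,0, 0,0,0,0,0]'
python3 - <<'E'
from h import *
for n in('side','top'):
    d=grab(n,n+'10.png'); q=proj(d,[598,291,54])[0]; print(q, proj(d,[598,291,75])[0])
    u,v=int(q[0]),int(q[1]); cv2.imwrite('pics/zz_%s10.png'%n,cv2.resize(d['img'][v-50:v+50,u-60:u+60],None,fx=6,fy=6,interpolation=cv2.INTER_CUBIC))
E
```

```text
time_s: 10.18
ee_pos: [637.8, 65.9, 257.6]
tcp_rot: [[-0.428, -0.0, 0.904], [-0.904, -0.0, -0.428], [0.0, -1.0, -0.0]]
ft_force: [0.4, -0.2, -0.3]
gripper_width: -0.1
time_s: 10.93
ee_pos: [597.1, 293.2, 257.2]
tcp_rot: [[-0.426, -0.0, 0.905], [-0.905, 0.0, -0.426], [-0.0, -1.0, -0.001]]
ft_force: [-0.2, 0.2, 0.0]
gripper_width: 0.1
time_s: 11.6
ee_pos: [597.7, 289.7, 85.6]
tcp_rot: [[-0.428, -0.001, 0.904], [-0.904, -0.0, -0.428], [0.001, -1.0, -0.0]]
ft_force: [0.1, -0.6, 0.0]
gripper_width: -0.4
[299.38576979 149.94299482] [299.21631297 145.48051062]
[244.89479675 174.27099876] [243.83901068 173.17607871]
```

View pics/zz_side10.png

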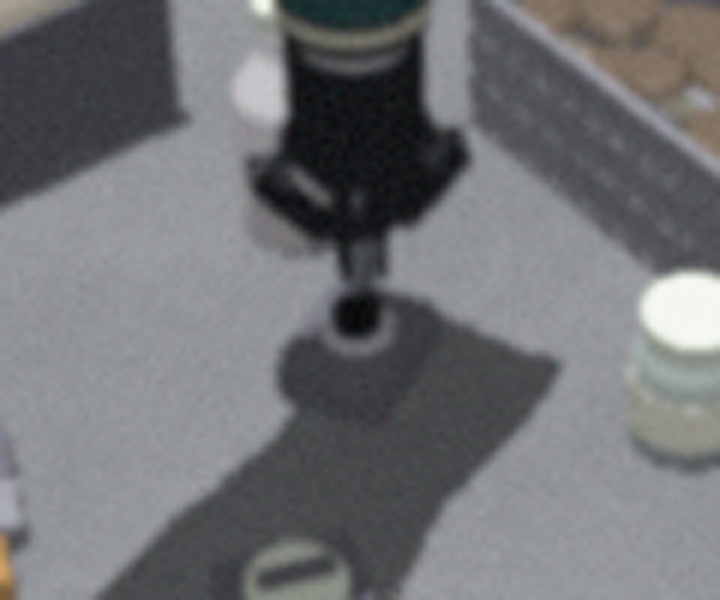

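View pics/side10.png

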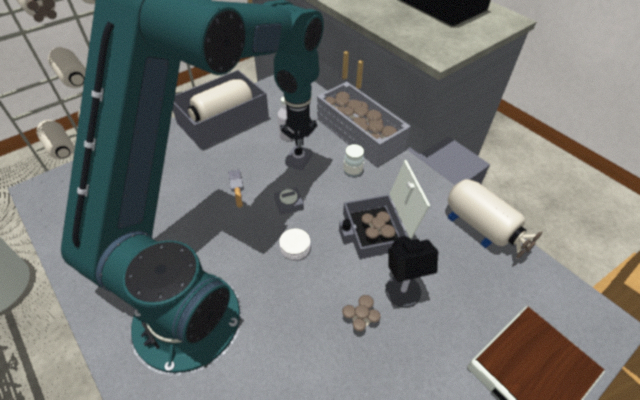

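The lid stays open. The closed fingertips are within 2–3 mm of the centre of the shutter button (zoom px 362 against 355), so I'll go down gently.

```bash
python3 -m inch '[0,0,0,-8,0, 0,0,0,-8,0, 0,0,0,-4,0, 0,0,0,0,0, 0,0,0,0,0, 0,0,0,0,0]'| grep -E "ee_pos|ft"
for i in 1; do :; done
python3 -m inch '[0,0,0,-2,0, 0,0,0,0,0, 0,0,0,0,0]'| grep -E "ee_pos|ft"
python3 -m inch '[0,0,0,-2,0, 0,0,0,0,0, 0,0,0,0,0]'| grep -E "ee_pos|ft"
```

```text
ee_pos: [597.8, 290.1, 65.5]
ft_force: [-0.2, -0.0, -1.4]
ee_pos: [597.7, 290.0, 63.4]
ft_force: [0.3, 0.7, 0.3]
ee_pos: [597.8, 290.1, 61.4]
ft_force: [0.5, 0.8, 1.4]
```

```bash
python3 -m inch '[0,0,0,-2,0, 0,0,0,0,0, 0,0,0,0,0]'| grep -E "ee_pos|ft"
python3 -m inch '[0,0,0,-1,0, 0,0,0,0,0, 0,0,0,0,0]'| grep -E "ee_pos|ft"
python3 -m inch '[0,0,0,-0.8,0, 0,0,0,0,0, 0,0,0,0,0]'| grep -E "ee_pos|ft"; python3 -c "
from h import *
print(env.state()['ft_force'],env.state()['time_s'])"
```

```text
ee_pos: [597.8, 290.0, 59.4]
ft_force: [0.2, -0.1, 1.6]
ee_pos: [597.8, 290.0, 58.4]
ft_force: [-0.1, -0.8, 1.9]
ee_pos: [597.8, 290.0, 57.6]
ft_force: [0.5, -0.8, 1.6]
[ 0.49143123 -0.81605657  1.59100106] 13.45
```

```bash
python3 -m inch '[0,0,0,-0.6,0, 0,0,0,0,0, 0,0,0,0,0]'| grep -E "ee_pos|ft"
python3 -m inch '[0,0,0,-0.5,0, 0,0,0,0,0, 0,0,0,0,0]'| grep -E "ee_pos|ft"
```

```text
ee_pos: [597.8, 290.1, 57.1]
ft_force: [0.0, 0.2, 3.8]
ee_pos: [597.8, 290.1, 56.7]
ft_force: [-0.9, 0.8, 5.5]
```

The halfway stop is reached: the force jumped to 4–5.5 N at z of about 57. I'll hold for about a second, press fully (bottom at about 52) and then let go.

```bash
python3 -m inch '[0,0,0,0.2,0, 0,0,0,0,0, 0,0,0,0,0, 0,0,0,0,0, 0,0,0,0,0, 0,0,0,0,0, 0,0,0,0,0, 0,0,0,0,0, 0,0,0,0,0, 0,0,0,0,0]'| grep -E "ee_pos|ft"
python3 -m inch '[0,0,0,0,0, 0,0,0,0,0, 0,0,0,0,0, 0,0,0,0,0]'| grep -E "ee_pos|ft"
python3 -m inch '[0,0,0,-2,0, 0,0,0,-2,0, 0,0,0,-0.6,0, 0,0,0,0,0, 0,0,0,0,0, 0,0,0,0,0]'| grep -E "ee_pos|ft"
```

```text
ee_pos: [597.8, 290.1, 56.9]
ft_force: [-0.1, -0.4, 6.4]
ee_pos: [597.8, 290.1, 56.9]
ft_force: [-0.5, -0.2, 5.4]
ee_pos: [597.8, 290.1, 52.5]
ft_force: [-1.0, -0.4, 8.6]
```

```bash
python3 -m inch '[0,0,0,-0.8,0, 0,0,0,0,0, 0,0,0,0,0]'| grep -E "ee_pos|ft"
python3 -m inch '[0,0,0,4,0, 0,0,0,8,0, 0,0,0,12,0, 0,0,0,20,0, 0,0,0,25,0, 0,0,0,25,0, 0,0,0,25,0, 0,0,0,15,0, 0,0,0,0,0, 0,0,0,0,0]'| grep -E "ee_pos|ft"
python3 - <<'E'
from h import *
for n in('side','top'):
    d=grab(n,n+'11.png')
E
```

```text
ee_pos: [597.8, 290.1, 51.8]
ft_force: [-1.3, -1.1, 8.7]
ee_pos: [597.8, 290.1, 185.6]
ft_force: [-0.6, -0.8, -0.2]
```

View pics/side11.png

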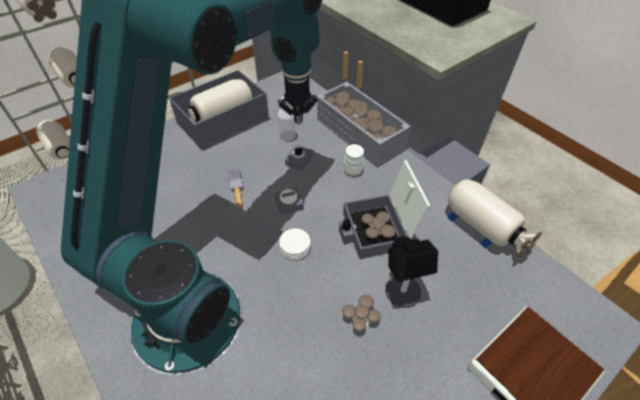

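View pics/top11.png

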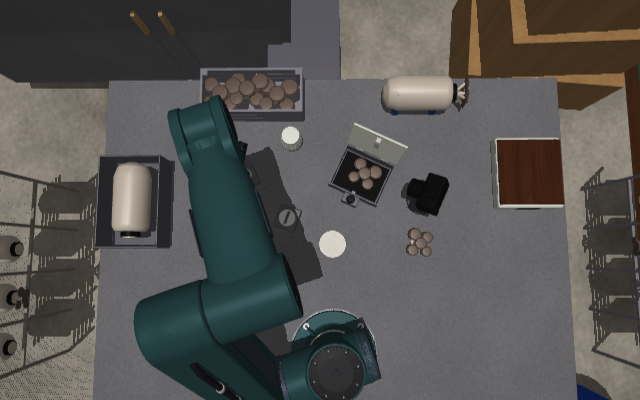

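The lid stands open (side px (408,198)), both buttons are up, and the bystanders are where they were. The arm is clear, so I'm handing in.

```bash
python3 -c "
from h import *
print(env.hand_in()); print(env.state()['time_s'])"
```

```text
the job is handed in; nothing more can be done
None
the job is handed in; nothing more can be done
```

The lid is open and the photo sequence was carried out, and I handed the job in at about 18 s of the 61 s allowed. The hand-in gives no verdict, so the results below come from my own force readings and pictures.

- **Case lid:** One finger pressed the catch to its stop, peaking at about 21 N. The other finger caught the lid and let it up along its arc at about 0.6 rad/s. I did not measure how fast the lid rose in the few millimetres before it met the finger. I had estimated at most about 4 rad/s there, against the 6 rad/s limit.
- **Shutter:** I held it at the halfway stop for about 1.2 s at 5.4–6.4 N, slightly above the nominal 6 N at moments. The tool's height did not drop during the hold, so the second stage stayed near zero. I then pressed about 5 mm further, to 8.7 N, and released.
- **Final pictures:** The lid stands at roughly 1.7 rad and both buttons look up. The bystanders in view look unmoved, though the arm partly hides the mister bottle from the cameras. The gripper was about 130 mm above the release with the force reading near zero.
- **Disagreement between views:** The two cameras placed the same points up to about 13 mm apart. I used values between the two, and the contacts came where expected.

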